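# Seal the detergent tub

## Robot

A 7-joint arm with a two-finger parallel gripper is mounted at the origin on a cart in front of the work surface, level with it; the furniture and walls round the work are solid. World frame = base frame: x ahead of the robot, y to its left, z up, the work surface at z = 0. Lengths are in m, angles in rad, forces in N, time in s.
With the tool pointing down it reaches from about 0.4 to 0.875 m from the base axis. Payload 4.4 kg.
Tool frame: the origin (TCP) lies on the centre line of the jaws, within the pads' length; the fingertips stand 11 mm ahead of it and the grasp point (between the pads) lies 8 mm behind it; x points along the fingers, z is the direction in which the jaws open and shut, and the axes are right-handed (so a half turn about x gives the same grasp; the last joint's range is limited). The gripper opens to 85 mm and grips with 20 to 120 N. Pads are 22 mm wide; open, the fingers measure 114 mm over their backs; the gripper's body (76 mm by 85 mm) begins 54 mm behind the grasp point. The pads swing forward as they close: fully open they stand 13 mm farther back than shut.
Start: joints at [1.054, 0.628, 0.038, 1.517, -0.027, 0.996, -0.02], TCP at [0.283, -0.585, 0.242] pointing down, gripper open.
Joint ranges: [-3.06, 3.06], [-0.37, 2.12], [-1.25, 1.32], [0.18, 2.47], [-1.1, 4.24], [0.23, 1.98], [-2.94, 2.94]. Speed limits (rad/s): [2.57, 2.57, 3.14, 3.14, 3.14, 3.14, 3.14].

## Interface

Orientations are given as a rotation vector (axis times angle).
In Python, from rig import robot, viewer gives the robot as it stands.
- The arm moves only by the shell command python3 -m pendant 'ROWS' [OPENING] [FORCE]. ROWS is JSON, a list of rows, each an object of numbers: "dx", "dy", "dz": the shift along the tool's x, y, z in m; "twist": the turn about the tool's x in degrees. In form: [{"dx": .., "dy": .., "dz": .., "twist": ..}, ...]. A call has 1 to 12 rows; each row shifts and turns the commanded pose from where the row before left it, along the tool's axes as they then stand; what a row does not reach is not made up. A row lasts 1/10 s, in which the tool goes at most 50 mm and 8.59 degrees, less where a joint would pass 70% of its speed; a pose out of reach is approached as far as the arm can. A call is refused whole if a number of a shift passes 0.05 or a number of a turn 8.59, either way. A call with a gripper value outside its range is refused whole. OPENING is the finger opening in m, from 0 to 0.0854, set as the call begins (- or left out, the last holds). The fingers move at their own pace and stop on an object; FORCE is the grip in N (left out, the last holds). Time passes only in rows, so rows that do not move let the fingers close. It gives the time, the measured TCP pose, the force and the opening at its end, in the units of the state.
- robot.observe(): the state, without advancing time (a new reading comes with each control period).
- viewer.capture(name): name is "side" or "top"; returns a dict with "color" (400x640x3 uint8, red, green, blue), "fx", "fy", "cx", "cy" (pixels), "k1" (the pictures are not rectified: a ray, as slopes to the right and down, at radius r is drawn at 1 + k1 r^2 times it, then the intrinsics apply), "T" (4x4, takes a point from camera to world coordinates). Camera axes: x right, y down, z forward; pixel columns grow to the right and rows downward; lengths in m; the calibration is good to about 2 mm. A picture is of the moment at which its call begins. There is no depth.
- robot.job_done(): hands the job in, once; it reports no verdict.
The state is a dict: "clock": time; "q": joint angles; "qvel": joint speeds; "joint_efforts": joint torques, N m; "tool_pos": TCP position; "tool_rot": TCP orientation; "contact_force": force on the tool from outside, world axes, zero at the start; "ft_torque": the same for the moment, N m; "finger_gap": finger opening in m.
Only numpy, scipy, OpenCV 4.12 (cv2) and the standard library are available. Lean on these libraries where they do the work, as an engineer would, in place of code of your own. Each camera call takes 0.05 s, during which the arm holds its last target.

## Task

The lid of the orange-lidded tub has only been laid on and its rim stands up on all four sides: press it down one side after another, all the way round, until every side is fully home and flat on its seal, and leave the tub standing about where it is. The green-lidded tub still has to be filled, so do not touch it.

Things in the scene. Friction and masses are not known exactly. Their poses are not given: they have to be found in the camera images.
- tub_orange: white square detergent-tablet tub, loose, about 2 kg, with an orange lid; 119 x 119 mm over the lid's skirt. Origin: centre of the underside, z up, x and y square to the sides. The lid has a fixed 56 mm square centre panel, its top 86 mm up; round it lie four mitred rim sections, 30 mm deep (28 to 58 mm out from the tub's axis), all bent up at the start; seated, their tops are level and 90 mm up.
- tub_green: white square detergent-tablet tub, loose, about 2 kg, with a green lid; 119 x 119 mm over the lid's skirt. Origin: centre of the underside, z up, x and y square to the sides. Same make and sizes, its lid also standing up all round; not to be touched.
- tub_orange_front (a joint): upward bend, rad, of the orange lid's rim section on the tub's own -x (towards the robot at yaw 0) side about its inner edge: 0 seated (flat), 0.24 to 0.36 at the start (outer edge 7 to 11 mm high). Pressed mid-side 48 to 52 mm from the tub's axis it yields at 7 to 10 N, stays where left, stops hard when flat.
- tub_orange_back (a joint): upward bend, rad, of the orange lid's rim section on the tub's own +x side about its inner edge: 0 seated (flat), 0.24 to 0.36 at the start (outer edge 7 to 11 mm high). Pressed mid-side 48 to 52 mm from the tub's axis it yields at 7 to 10 N, stays where left, stops hard when flat.
- tub_orange_left (a joint): upward bend, rad, of the orange lid's rim section on the tub's own +y side about its inner edge: 0 seated (flat), 0.24 to 0.36 at the start (outer edge 7 to 11 mm high). Pressed mid-side 48 to 52 mm from the tub's axis it yields at 7 to 10 N, stays where left, stops hard when flat.
- tub_orange_right (a joint): upward bend, rad, of the orange lid's rim section on the tub's own -y side about its inner edge: 0 seated (flat), 0.24 to 0.36 at the start (outer edge 7 to 11 mm high). Pressed mid-side 48 to 52 mm from the tub's axis it yields at 7 to 10 N, stays where left, stops hard when flat.
Mind the look-alikes: they are no part of the job. Leave any blue or pink look-alike of the tub_orange alone.

How it is judged:
By the outcome, as a careful person would: the job done as asked, in the order asked, and still so for the second after the job is handed in, with the robot touching nothing.
It also fails if it takes over 42 s, if anything falls off the work surface, if the arm or the gripper's body presses on something with over 40 N, if the wrist force passes 120 N, or if a joint passes its speed limit or range.

## Working session

There is one attempt and no reset: what is moved stays moved. The work goes in short steps, Python scripts to look and compute and a shell command to move; the robot and the scene stay as the last step left them, time stands still between calls to the robot, and variables do not carry over. Pictures are saved under pics/ and viewed, and the job is handed in when it is done.

```bash
ls; mkdir -p pics; python3 - <<'E'
from rig import robot, viewer
import cv2
for n in ("top","side"):
    c=viewer.capture(n); cv2.imwrite(f"pics/{n}0.png",c["color"][:,:,::-1])
    print(n,c["fx"],c["fy"],c["cx"],c["cy"],c["k1"],c["T"])
print(robot.observe())
E
```

```text
pics
top 366.33697491708324 366.33697491708324 319.01699740940285 199.8794735248641 -0.05677217027454286 [[ 0.00350974 -0.9951743   0.09806019  0.49368787]
 [-0.9999814  -0.00398188 -0.00461947 -0.01745966]
 [ 0.00498764 -0.09804215 -0.99516976  0.935905  ]
 [ 0.          0.          0.          1.        ]]
side 368.05887711164115 368.05887711164115 319.2726856575406 200.66000115813122 -0.02587830232496704 [[-0.86061017 -0.24237518  0.44788885  0.20291241]
 [-0.50911732  0.43060346 -0.74523836  0.64871358]
 [-0.01223521 -0.86938768 -0.49397912  0.52946202]
 [ 0.          0.          0.          1.        ]]
{'clock': 0.1, 'q': array([ 1.05418585,  0.62924791,  0.03845496,  1.51830036, -0.02702247,
        0.99628561, -0.02000796]), 'qvel': array([-0.00113353, -0.0038745 , -0.00052801, -0.00167867, -0.00029486,
       -0.00209789,  0.00118581]), 'joint_efforts': array([ 1.98737151e-03, -5.64534116e+01,  1.22997142e+00, -1.93972689e+01,
        1.11727897e-02,  5.46636031e-03,  1.24701162e-05]), 'tool_pos': array([ 0.28298802, -0.58454946,  0.24147457]), 'tool_rot': array([ 0.87200807,  1.39085878, -0.87051352]), 'contact_force': array([-0.22810385, -0.20738499,  0.68025488]), 'ft_torque': array([-0.02806371,  0.00711089, -0.01104256]), 'finger_gap': 0.08552523877243046}
```

View pics/top0.png

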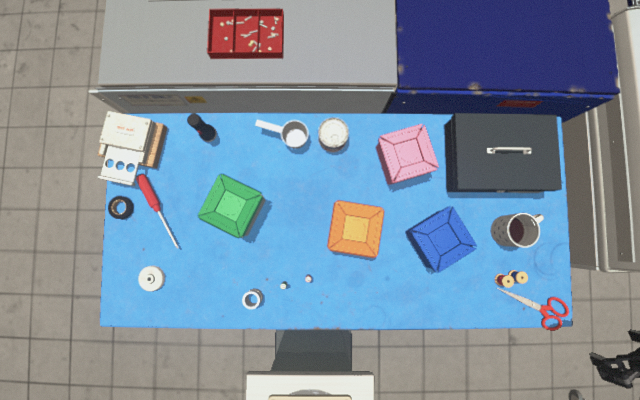

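View pics/side0.png

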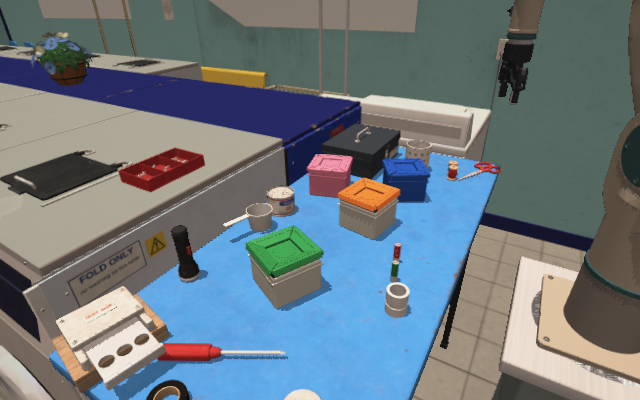

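The top view shows four tubs: orange at (355,230), green at (230,206), blue at (441,240) and pink at (407,153). By the description, my target is the orange one at (355,230). Next comes a close crop and the measurement.

```bash
cat > h.py <<'E'
import numpy as np, cv2
from rig import robot, viewer
def ray(c,px):
    px=np.asarray(px,float).reshape(-1,1,2)
    K=np.array([[c["fx"],0,c["cx"]],[0,c["fy"],c["cy"]],[0,0,1]])
    u=cv2.undistortPoints(px,K,np.array([c["k1"],0,0,0])).reshape(-1,2)
    T=np.asarray(c["T"]); return T[:3,3],np.c_[u,np.ones(len(u))]@T[:3,:3].T
def plane(c,px,z):
    o,d=ray(c,px); return o+d*((z-o[2])/d[:,2])[:,None]
def proj(c,P):
    T=np.asarray(c["T"]); p=(np.atleast_2d(P)-T[:3,3])@T[:3,:3]
    K=np.array([[c["fx"],0,c["cx"]],[0,c["fy"],c["cy"]],[0,0,1]])
    return cv2.projectPoints(p,np.zeros(3),np.zeros(3),K,np.array([c["k1"],0,0,0.]))[0].reshape(-1,2)
def omask(c):
    h=cv2.cvtColor(c["color"],cv2.COLOR_RGB2HSV)
    m=cv2.inRange(h,(5,150,90),(22,255,255))
    n,l,s,_=cv2.connectedComponentsWithStats(m); k=1+s[1:,4].argmax()
    return (l==k).astype(np.uint8)*255,h
E
python3 - <<'E'
from h import *
c=viewer.capture("top"); m,h=omask(c)
cn=max(cv2.findContours(m,0,2)[0],key=cv2.contourArea)
r=cv2.minAreaRect(cn); b=cv2.boxPoints(r); print("rect",r)
P=plane(c,b,0.098); print(P, [np.linalg.norm(P[i]-P[i-1]) for i in range(4)],P.mean(0))
x,y=np.int32(b.mean(0)); 
cr=c["color"][y-45:y+45,x-45:x+45]
cv2.imwrite("pics/crop_o.png",cv2.resize(cr,None,fx=6,fy=6,interpolation=cv2.INTER_CUBIC)[:,:,::-1]); print(x-45,y-45)
s=viewer.capture("side")
cv2.imwrite("pics/crop_os.png",cv2.resize(s["color"][165:255,325:415],None,fx=6,fy=6,interpolation=cv2.INTER_CUBIC)[:,:,::-1])
# panel: brightest
mm=(m>0)&(h[:,:,2]>0)
for yy in range(205,256,4): print(yy,[tuple(c["color"][yy,xx]) [0:2] for xx in range(330,384,6)])
E
```

```text
rect ((354.810791015625, 230.13514709472656), (48.00449752807617, 45.045318603515625), 9.462322235107422)
[[ 0.46557789 -0.04085199  0.098     ]
 [ 0.56695062 -0.05771628  0.098     ]
 [ 0.54916923 -0.1665512   0.098     ]
 [ 0.44797464 -0.14848704  0.098     ]] [np.float64(0.10906502206130188), np.float64(0.10276592208446207), np.float64(0.11027791173486697), np.float64(0.10279425550311924)] [ 0.5074181  -0.10340163  0.098     ]
309 185
205 [(np.uint8(110), np.uint8(180)), (np.uint8(234), np.uint8(161)), (np.uint8(232), np.uint8(171)), (np.uint8(233), np.uint8(167)), (np.uint8(233), np.uint8(166)), (np.uint8(234), np.uint8(170)), (np.uint8(218), np.uint8(156)), (np.uint8(147), np.uint8(145)), (np.uint8(108), np.uint8(182))]
209 [(np.uint8(111), np.uint8(184)), (np.uint8(233), np.uint8(161)), (np.uint8(218), np.uint8(145)), (np.uint8(233), np.uint8(168)), (np.uint8(232), np.uint8(161)), (np.uint8(232), np.uint8(163)), (np.uint8(232), np.uint8(165)), (np.uint8(234), np.uint8(168)), (np.uint8(234), np.uint8(166))]
213 [(np.uint8(106), np.uint8(180)), (np.uint8(232), np.uint8(160)), (np
[... 2448 characters left out ...]
33), np.uint8(161)), (np.uint8(233), np.uint8(161)), (np.uint8(234), np.uint8(171)), (np.uint8(214), np.uint8(139))]
249 [(np.uint8(197), np.uint8(128)), (np.uint8(234), np.uint8(164)), (np.uint8(234), np.uint8(164)), (np.uint8(233), np.uint8(165)), (np.uint8(232), np.uint8(168)), (np.uint8(232), np.uint8(173)), (np.uint8(233), np.uint8(162)), (np.uint8(227), np.uint8(154)), (np.uint8(185), np.uint8(135))]
253 [(np.uint8(113), np.uint8(187)), (np.uint8(79), np.uint8(119)), (np.uint8(98), np.uint8(111)), (np.uint8(148), np.uint8(100)), (np.uint8(198), np.uint8(121)), (np.uint8(233), np.uint8(161)), (np.uint8(233), np.uint8(163)), (np.uint8(230), np.uint8(154)), (np.uint8(135), np.uint8(156))]
```

View pics/crop_o.png

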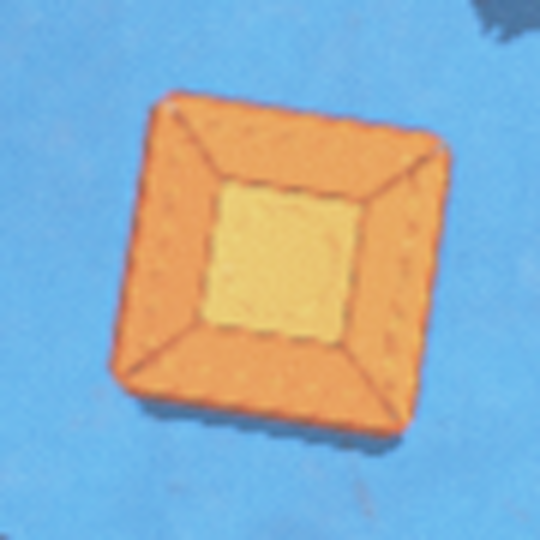

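View pics/crop_os.png

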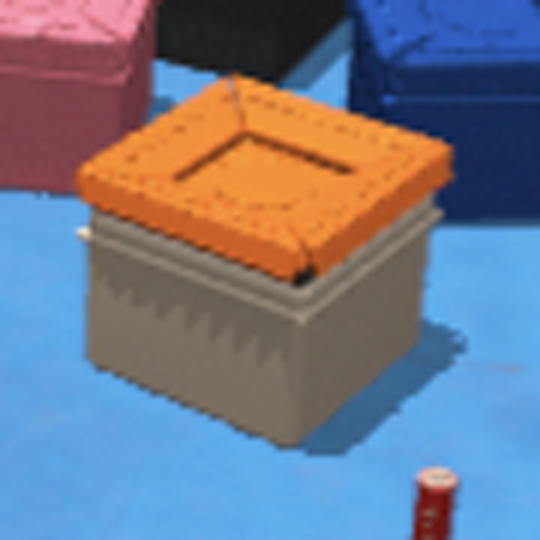

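The crop confirms the square orange lid, with all four rims up and the panel inside. In the crop, the panel corners are near (222,182), (362,202), (345,345) and (202,325).

```bash
python3 - <<'E'
from h import *
from scipy.spatial.transform import Rotation as R
c=viewer.capture("top")
cr=np.array([[222,182],[362,202],[345,345],[202,325]]); px=cr/6-0.42+[309,185]
P=plane(c,px,0.086)
print(P.round(4),[np.linalg.norm(P[i]-P[i-1]).round(4) for i in range(4)]); ce=P.mean(0); print("centre",ce)
e=(P[0]-P[3]+P[1]-P[2]); print("yaw of x",np.degrees(np.arctan2(e[1],e[0])))
# colour-mask panel too
m=cv2.inRange(c["color"],(200,182,0),(255,225,150)); m[:,:330]=0;m[:,380:]=0;m[:205]=0;m[255:]=0
m=cv2.morphologyEx(m,cv2.MORPH_OPEN,np.ones((3,3)))
r=cv2.minAreaRect(max(cv2.findContours(m,0,2)[0],key=cv2.contourArea)); print(r, plane(c,[r[0]],0.086))
# outer from contour
m,_=omask(c); M=cv2.moments(m,True); print("outer",plane(c,[[M['m10']/M['m00'],M['m01']/M['m00']]],0.092))
# side view check: project predicted corners
s=viewer.capture("side"); print("side panel px->crop",((proj(s,np.c_[P[:,:2],[.086]*4])-[325,165])*6).round())
st=robot.observe(); print(R.from_rotvec(st["tool_rot"]).as_matrix().round(3),st["clock"])
E
```

```text
[[ 0.5426 -0.0833  0.086 ]
 [ 0.535  -0.1375  0.086 ]
 [ 0.4799 -0.1305  0.086 ]
 [ 0.4874 -0.0754  0.086 ]] [np.float64(0.0557), np.float64(0.0548), np.float64(0.0556), np.float64(0.0556)]
centre [ 0.51122872 -0.10665985  0.086     ]
yaw of x -7.701246167871233
((355.33782958984375, 228.4729766845703), (22.522661209106445, 22.522661209106445), 9.462321281433105) [[ 0.51120795 -0.10578345  0.086     ]]
outer [[ 0.51144283 -0.09337048  0.092     ]]
side panel px->crop [[172. 185.]
 [243. 136.]
 [357. 173.]
 [287. 226.]]
[[-0.     0.9    0.436]
 [ 0.001  0.436 -0.9  ]
 [-1.    -0.    -0.001]] 0.3
```

The centre is (0.511, -0.106) and the sides are square at about -8.3°. The panel measures 55–56 mm against 56 mm given, and the side-view projection agrees to within 1 px. Next I close the fingers, square the tool to the tub and travel high.

```bash
python3 -m pendant '[{"twist":8.5},{"twist":8.5},{"twist":8.5},{"twist":8.5},{"dy":0.008,"dz":-0.036},{"dy":0.008,"dz":-0.036},{"dy":0.008,"dz":-0.036},{"dy":0.008,"dz":-0.036},{"dy":0.008,"dz":-0.036},{"dy":0.008,"dz":-0.036},{"dy":0.008,"dz":-0.036}]' 0 30
python3 - <<'E'
from h import *
from scipy.spatial.transform import Rotation as R
st=robot.observe(); print(st["tool_pos"],R.from_rotvec(st["tool_rot"]).as_matrix().round(3),st["finger_gap"],st["contact_force"],st["clock"])
E
```

```text
[ 0.28314378 -0.5849036   0.24198739] [[-0.     0.9    0.436]
 [ 0.001  0.436 -0.9  ]
 [-1.    -0.    -0.001]] 0.0854121404296477 [0.89783935 0.41602504 0.49017525] 0.3schema error: expected keys dx, dy, dz, twist
```

```bash
python3 -m pendant '[{"dx":0,"dy":0,"dz":0,"twist":8.5},{"dx":0,"dy":0,"dz":0,"twist":8.5},{"dx":0,"dy":0,"dz":0,"twist":8.5},{"dx":0,"dy":0,"dz":0,"twist":8.5},{"dx":0,"dy":0.008,"dz":-0.036,"twist":0},{"dx":0,"dy":0.008,"dz":-0.036,"twist":0},{"dx":0,"dy":0.008,"dz":-0.036,"twist":0},{"dx":0,"dy":0.008,"dz":-0.036,"twist":0},{"dx":0,"dy":0.008,"dz":-0.036,"twist":0},{"dx":0,"dy":0.008,"dz":-0.036,"twist":0},{"dx":0,"dy":0.008,"dz":-0.036,"twist":0}]' 0 30
cat > st.py <<'E'
from h import *
from scipy.spatial.transform import Rotation as R
st=robot.observe(); A=R.from_rotvec(st["tool_rot"]).as_matrix(); p=st["tool_pos"]
a=np.radians(-8.3); ux=np.array([np.cos(a),np.sin(a),0]); uy=np.array([-ux[1],ux[0],0]); c=np.array([.5112,-.1062,0])
print("t",round(st["clock"],2),"pos",p.round(4),"F",st["contact_force"].round(1),"gap",round(st["finger_gap"],4),"tooly yaw",np.degrees(np.arctan2(A[1,1],A[0,1])).round(1),"down",A[:,0].round(3))
for n,o in dict(front=-.049*ux,right=-.049*uy,back=.049*ux,left=.049*uy).items():
    print(n,(A.T@(c+o-p)).round(4)[1:], "(dy,dz)")
E
python3 st.py
```

```text
clock: 1.4
tool_pos: [0.3749, -0.3422, 0.2424]
tool_rot: [1.314, 1.138, -1.313]
contact_force: [0.4, 0.1, 0.5]
finger_gap: -0.0
t 1.4 pos [ 0.3749 -0.3422  0.2424] F [0.4 0.1 0.5] gap -0.0 tooly yaw -8.2 down [ 0. -0. -1.]
front [ 0.0522 -0.2531] (dy,dz)
right [ 0.1011 -0.204 ] (dy,dz)
back [ 0.1502 -0.2529] (dy,dz)
left [ 0.1013 -0.302 ] (dy,dz)
```

```bash
python3 -m pendant '[{"dx":0,"dy":0.0075,"dz":-0.036,"twist":0},{"dx":0,"dy":0.0075,"dz":-0.036,"twist":0},{"dx":0,"dy":0.0075,"dz":-0.036,"twist":0},{"dx":0,"dy":0.0075,"dz":-0.036,"twist":0},{"dx":0,"dy":0.0075,"dz":-0.036,"twist":0},{"dx":0.02,"dy":0.0075,"dz":-0.036,"twist":0},{"dx":0.03,"dy":0.0075,"dz":-0.036,"twist":0},{"dx":0.03,"dy":0,"dz":0,"twist":0},{"dx":0.02,"dy":0,"dz":0,"twist":0},{"dx":0,"dy":0,"dz":0,"twist":0},{"dx":0,"dy":0,"dz":0,"twist":0}]'
python3 st.py; python3 - <<'E'
from h import *
for n in ("top","side"):
    c=viewer.capture(n); cv2.imwrite(f"pics/{n}1.png",cv2.resize(c["color"][130:270,270:430],None,fx=4,fy=4)[:,:,::-1])
E
```

```text
clock: 2.5
tool_pos: [0.4624, -0.1019, 0.1426]
tool_rot: [1.314, 1.138, -1.314]
contact_force: [-0.2, -0.3, 0.3]
finger_gap: -0.0001
t 2.5 pos [ 0.4624 -0.1019  0.1426] F [-0.2 -0.3  0.3] gap -0.0001 tooly yaw -8.2 down [-0. -0. -1.]
front [-0.     -0.0028] (dy,dz)
right [0.0489 0.0463] (dy,dz)
back [ 0.098  -0.0027] (dy,dz)
left [ 0.049  -0.0517] (dy,dz)
```

View pics/side1.png

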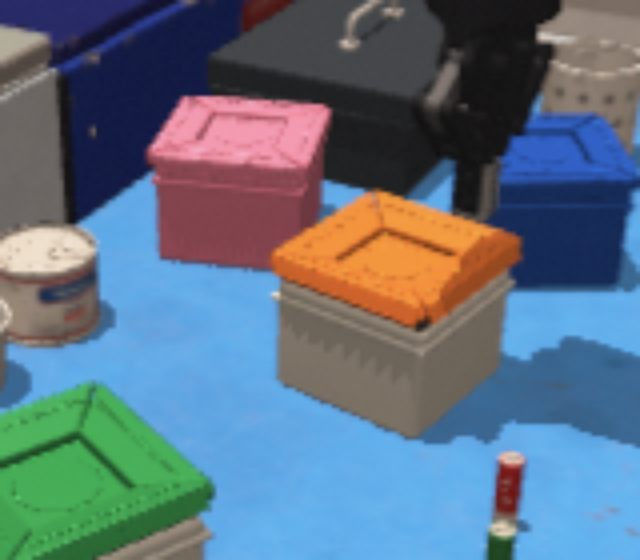

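View pics/top1.png

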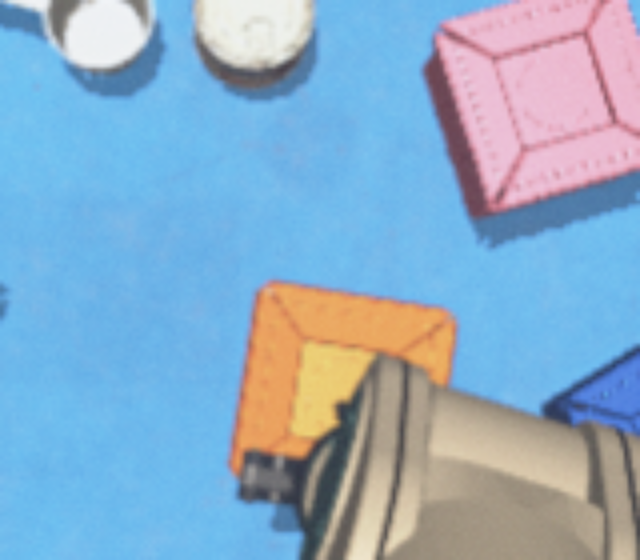

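```bash
python3 - <<'E'
from h import *
for n in ("top","side"):
    c=viewer.capture(n); p=proj(c,[[.4624,-.1019,.1316],[.4624,-.1019,.1426],[.4624,-.0989,.098]])
    print(n,((p-[270,130])*4).round())
E
python3 st.py|head -1
```

```text
top [[343. 482.]
 [346. 483.]
 [332. 480.]]
side [[473. 215.]
 [475. 198.]
 [467. 267.]]
t 2.7 pos [ 0.463  -0.1021  0.1435] F [-0.3  0.7 -0.1] gap -0.0001 tooly yaw -8.2 down [ 0.002 -0.    -1.   ]
```

The projected tip, side crop (473,215), matches the finger seen there, and the tip is about 33 mm above the front rim. Now I press the front.

```bash
python3 -m pendant '[{"dx":0.01,"dy":0,"dz":-0.003,"twist":0},{"dx":0.01,"dy":0,"dz":0,"twist":0},{"dx":0.006,"dy":0,"dz":0,"twist":0},{"dx":0.003,"dy":0,"dz":0,"twist":0},{"dx":0.003,"dy":0,"dz":0,"twist":0},{"dx":0.003,"dy":0,"dz":0,"twist":0},{"dx":0.003,"dy":0,"dz":0,"twist":0},{"dx":0.002,"dy":0,"dz":0,"twist":0},{"dx":0,"dy":0,"dz":0,"twist":0}]'; python3 st.py
```

```text
clock: 3.6
tool_pos: [0.4605, -0.0984, 0.102]
tool_rot: [1.312, 1.142, -1.317]
contact_force: [-2.1, 0.2, 0.9]
finger_gap: -0.0003
t 3.6 pos [ 0.4605 -0.0984  0.102 ] F [-2.1  0.2  0.9] gap -0.0003 tooly yaw -8.2 down [-0.004  0.001 -1.   ]
front [0.0027 0.0005] (dy,dz)
right [0.0517 0.0495] (dy,dz)
back [0.1007 0.0006] (dy,dz)
left [ 0.0518 -0.0485] (dy,dz)
```

```bash
python3 -m pendant '[{"dx":0.001,"dy":0.001,"dz":0,"twist":0},{"dx":0.001,"dy":0,"dz":0,"twist":0},{"dx":0,"dy":0,"dz":0,"twist":0}]'; python3 st.py|head -1; python3 -m pendant '[{"dx":0.001,"dy":0,"dz":0,"twist":0},{"dx":0.001,"dy":0,"dz":0,"twist":0},{"dx":0,"dy":0,"dz":0,"twist":0}]'; python3 st.py|head -2
```

```text
clock: 3.9
tool_pos: [0.4616, -0.0986, 0.1009]
tool_rot: [1.313, 1.141, -1.316]
contact_force: [-6.4, 0.9, 13.5]
finger_gap: -0.0001
t 3.9 pos [ 0.4616 -0.0986  0.1009] F [-6.4  0.9 13.5] gap -0.0001 tooly yaw -8.2 down [-0.004  0.001 -1.   ]
clock: 4.2
tool_pos: [0.4616, -0.0986, 0.1006]
tool_rot: [1.314, 1.141, -1.316]
contact_force: [-10.4, 2.1, 34.8]
finger_gap: 0.0002
t 4.2 pos [ 0.4616 -0.0986  0.1006] F [-10.4   2.1  34.8] gap 0.0002 tooly yaw -8.2 down [-0.003  0.001 -1.   ]
front [0.0014 0.0005] (dy,dz)
```

At 35 N it hits a hard stop with the tip at 0.0896 m, so the front is seated. I retract and move to the right side.

```bash
python3 -m pendant '[{"dx":-0.01,"dy":0,"dz":0,"twist":0},{"dx":-0.02,"dy":0,"dz":0,"twist":0},{"dx":-0.012,"dy":0,"dz":0,"twist":0},{"dx":0,"dy":0.025,"dz":0.025,"twist":0},{"dx":0,"dy":0.025,"dz":0.024,"twist":0},{"dx":0,"dy":0,"dz":0,"twist":0},{"dx":0,"dy":0,"dz":0,"twist":0}]'
python3 st.py; python3 - <<'E'
from h import *
for n in ("top","side"):
    c=viewer.capture(n); cv2.imwrite(f"pics/{n}2.png",cv2.resize(c["color"][150:260,300:430],None,fx=5,fy=5)[:,:,::-1])
E
```

```text
clock: 4.9
tool_pos: [0.5066, -0.155, 0.1402]
tool_rot: [1.315, 1.137, -1.314]
contact_force: [-1.4, 0.3, -0.4]
finger_gap: 0.0001
t 4.9 pos [ 0.5066 -0.155   0.1402] F [-1.4  0.3 -0.4] gap 0.0001 tooly yaw -8.2 down [ 0.001 -0.    -1.   ]
front [-0.0516 -0.049 ] (dy,dz)
right [-0.0026 -0.    ] (dy,dz)
back [ 0.0464 -0.049 ] (dy,dz)
left [-0.0025 -0.098 ] (dy,dz)
```

View pics/side2.png

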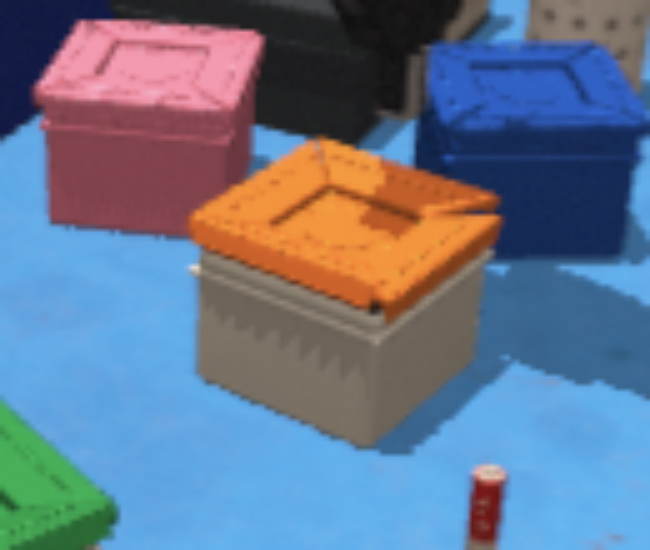

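View pics/top2.png

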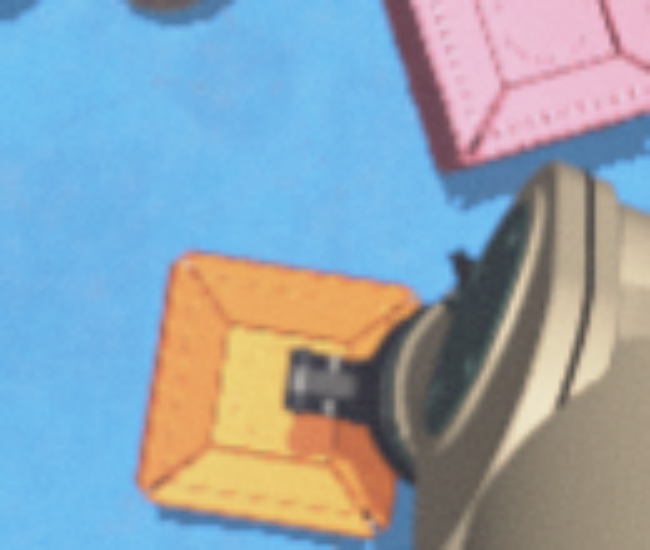

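In the side view the front rim is flat, with the step showing at the corner (490,205), and the tub has not moved. Now the right side.

```bash
python3 -m pendant '[{"dx":0.01,"dy":-0.0025,"dz":0,"twist":0},{"dx":0.01,"dy":0,"dz":0,"twist":0},{"dx":0.004,"dy":0,"dz":0,"twist":0},{"dx":0.003,"dy":0,"dz":0,"twist":0},{"dx":0.003,"dy":0,"dz":0,"twist":0},{"dx":0.003,"dy":0,"dz":0,"twist":0},{"dx":0.003,"dy":0,"dz":0,"twist":0},{"dx":0.002,"dy":0,"dz":0,"twist":0},{"dx":0.001,"dy":0,"dz":0,"twist":0},{"dx":0,"dy":0,"dz":0,"twist":0}]'; python3 st.py
```

```text
clock: 6.0
tool_pos: [0.5035, -0.1563, 0.1019]
tool_rot: [1.313, 1.135, -1.315]
contact_force: [-2.1, -3.3, 4.3]
finger_gap: -0.0003
t 6.0 pos [ 0.5035 -0.1563  0.1019] F [-2.1 -3.3  4.3] gap -0.0003 tooly yaw -8.3 down [ 0.001 -0.002 -1.   ]
front [-0.0486 -0.0509] (dy,dz)
right [ 0.0003 -0.0019] (dy,dz)
back [ 0.0494 -0.0509] (dy,dz)
left [ 0.0004 -0.0999] (dy,dz)
```

```bash
python3 -m pendant '[{"dx":0.001,"dy":0,"dz":-0.001,"twist":0},{"dx":0.001,"dy":0,"dz":0,"twist":0},{"dx":0,"dy":0,"dz":0,"twist":0}]'; python3 st.py|head -1; python3 -m pendant '[{"dx":0.001,"dy":0,"dz":0,"twist":0},{"dx":0,"dy":0,"dz":0,"twist":0}]'; python3 st.py|sed -n 1,3p
```

```text
clock: 6.3
tool_pos: [0.5039, -0.1555, 0.1009]
tool_rot: [1.314, 1.134, -1.315]
contact_force: [-4.3, -3.8, 15.4]
finger_gap: -0.0003
t 6.3 pos [ 0.5039 -0.1555  0.1009] F [-4.3 -3.8 15.4] gap -0.0003 tooly yaw -8.3 down [ 0.001 -0.003 -1.   ]
clock: 6.5
tool_pos: [0.5039, -0.1556, 0.1008]
tool_rot: [1.314, 1.134, -1.315]
contact_force: [-5.5, -2.6, 23.1]
finger_gap: 0.0001
t 6.5 pos [ 0.5039 -0.1556  0.1008] F [-5.5 -2.6 23.1] gap 0.0001 tooly yaw -8.3 down [ 0.002 -0.003 -1.   ]
front [-0.0491 -0.0502] (dy,dz)
right [-0.0001 -0.0011] (dy,dz)
```

```bash
python3 -m pendant '[{"dx":0.001,"dy":0,"dz":0,"twist":0},{"dx":0,"dy":0,"dz":0,"twist":0}]'; python3 -m pendant '[{"dx":-0.01,"dy":0,"dz":0,"twist":0},{"dx":-0.02,"dy":0,"dz":0,"twist":0},{"dx":-0.012,"dy":0,"dz":0,"twist":0},{"dx":0,"dy":0.025,"dz":-0.025,"twist":0},{"dx":0,"dy":0.025,"dz":-0.025,"twist":0},{"dx":0,"dy":0,"dz":0,"twist":0},{"dx":0,"dy":0,"dz":0,"twist":0}]'
python3 st.py; python3 - <<'E'
from h import *
for n in ("side",):
    c=viewer.capture(n); cv2.imwrite(f"pics/{n}3.png",cv2.resize(c["color"][150:260,300:430],None,fx=5,fy=5)[:,:,::-1])
E
```

```text
clock: 6.7
tool_pos: [0.5039, -0.1556, 0.1007]
tool_rot: [1.314, 1.134, -1.314]
contact_force: [-7.7, -3.7, 30.9]
finger_gap: 0.0
clock: 7.4
tool_pos: [0.5607, -0.1097, 0.139]
tool_rot: [1.312, 1.14, -1.312]
contact_force: [-1.5, -0.9, 0.5]
finger_gap: -0.0001
t 7.4 pos [ 0.5607 -0.1097  0.139 ] F [-1.5 -0.9  0.5] gap -0.0001 tooly yaw -8.1 down [-0.  0. -1.]
front [-0.0984  0.0033] (dy,dz)
right [-0.0496  0.0525] (dy,dz)
back [-0.0004  0.0037] (dy,dz)
left [-0.0492 -0.0455] (dy,dz)
```

View pics/side3.png

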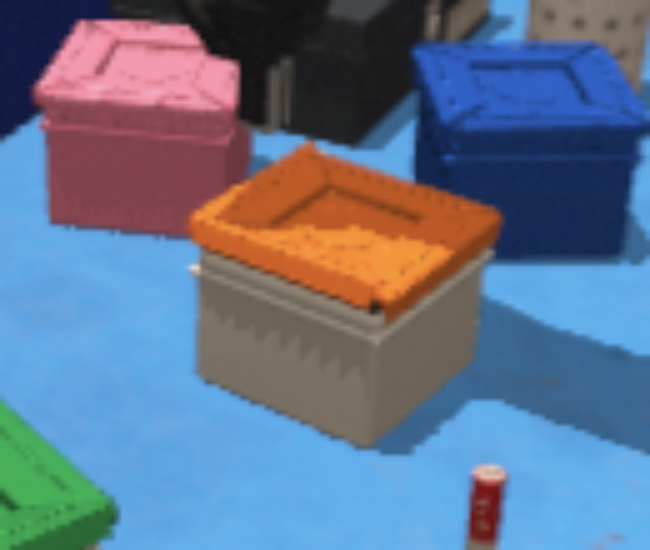

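The right rim is now flat, level with the front corner at (500,215), and the tub has not moved. Now the back.

```bash
python3 -m pendant '[{"dx":0.01,"dy":0,"dz":0.0035,"twist":0},{"dx":0.01,"dy":0,"dz":0,"twist":0},{"dx":0.003,"dy":0,"dz":0,"twist":0},{"dx":0.003,"dy":0,"dz":0,"twist":0},{"dx":0.003,"dy":0,"dz":0,"twist":0},{"dx":0.003,"dy":0,"dz":0,"twist":0},{"dx":0.003,"dy":0,"dz":0,"twist":0},{"dx":0.002,"dy":0,"dz":0,"twist":0},{"dx":0.001,"dy":0,"dz":0,"twist":0},{"dx":0,"dy":0,"dz":0,"twist":0}]'; python3 st.py;  python3 -m pendant '[{"dx":0.001,"dy":0,"dz":0,"twist":0},{"dx":0,"dy":0,"dz":0,"twist":0}]'
```

```text
clock: 8.45
tool_pos: [0.5619, -0.1145, 0.1024]
tool_rot: [1.315, 1.135, -1.31]
contact_force: [1.4, -1.0, 4.7]
finger_gap: 0.0004
t 8.45 pos [ 0.5619 -0.1145  0.1024] F [ 1.4 -1.   4.7] gap 0.0004 tooly yaw -8.2 down [ 0.004 -0.001 -1.   ]
front [-0.1008 -0.0011] (dy,dz)
right [-0.0519  0.048 ] (dy,dz)
back [-0.0028 -0.0009] (dy,dz)
left [-0.0517 -0.05  ] (dy,dz)
clock: 8.65
tool_pos: [0.5621, -0.1145, 0.1014]
tool_rot: [1.315, 1.134, -1.31]
contact_force: [2.0, 0.6, 4.7]
finger_gap: 0.0003
```

```bash
python3 -m pendant '[{"dx":0.001,"dy":-0.002,"dz":0,"twist":0},{"dx":0.001,"dy":0,"dz":0,"twist":0},{"dx":0,"dy":0,"dz":0,"twist":0}]'; python3 -m pendant '[{"dx":0.001,"dy":0,"dz":0,"twist":0},{"dx":0,"dy":0,"dz":0,"twist":0}]';python3 st.py
```

```text
clock: 8.95
tool_pos: [0.5621, -0.1146, 0.101]
tool_rot: [1.317, 1.131, -1.307]
contact_force: [2.3, -0.0, 13.4]
finger_gap: 0.0
clock: 9.15
tool_pos: [0.5621, -0.1146, 0.1009]
tool_rot: [1.317, 1.131, -1.307]
contact_force: [1.0, 0.0, 20.5]
finger_gap: 0.0001
t 9.15 pos [ 0.5621 -0.1146  0.1009] F [ 1.   0.  20.5] gap 0.0001 tooly yaw -8.2 down [ 0.009 -0.001 -1.   ]
front [-0.1016 -0.0011] (dy,dz)
right [-0.0527  0.048 ] (dy,dz)
back [-0.0036 -0.0009] (dy,dz)
left [-0.0525 -0.05  ] (dy,dz)
```

```bash
python3 -m pendant '[{"dx":0.001,"dy":0,"dz":0,"twist":0},{"dx":0,"dy":0,"dz":0,"twist":0}]'; python3 -m pendant '[{"dx":-0.01,"dy":0,"dz":0,"twist":0},{"dx":-0.02,"dy":0,"dz":0,"twist":0},{"dx":-0.012,"dy":0,"dz":0,"twist":0},{"dx":0,"dy":-0.025,"dz":-0.025,"twist":0},{"dx":0,"dy":-0.025,"dz":-0.025,"twist":0},{"dx":0,"dy":0,"dz":0,"twist":0},{"dx":0,"dy":0,"dz":0,"twist":0}]'
python3 st.py; python3 - <<'E'
from h import *
for n in ("side",):
    c=viewer.capture(n); cv2.imwrite(f"pics/{n}4.png",cv2.resize(c["color"][150:260,300:430],None,fx=5,fy=5)[:,:,::-1])
E
```

```text
clock: 9.35
tool_pos: [0.5621, -0.1146, 0.1008]
tool_rot: [1.318, 1.131, -1.307]
contact_force: [-1.6, 0.5, 27.7]
finger_gap: 0.0003
clock: 10.05
tool_pos: [0.5154, -0.0566, 0.1384]
tool_rot: [1.312, 1.139, -1.312]
contact_force: [-0.2, -0.6, 0.7]
finger_gap: -0.0002
t 10.05 pos [ 0.5154 -0.0566  0.1384] F [-0.2 -0.6  0.7] gap -0.0002 tooly yaw -8.1 down [-0.  0. -1.]
front [-0.0462  0.0496] (dy,dz)
right [0.0026 0.0987] (dy,dz)
back [0.0518 0.0499] (dy,dz)
left [0.003  0.0007] (dy,dz)
```

View pics/side4.png

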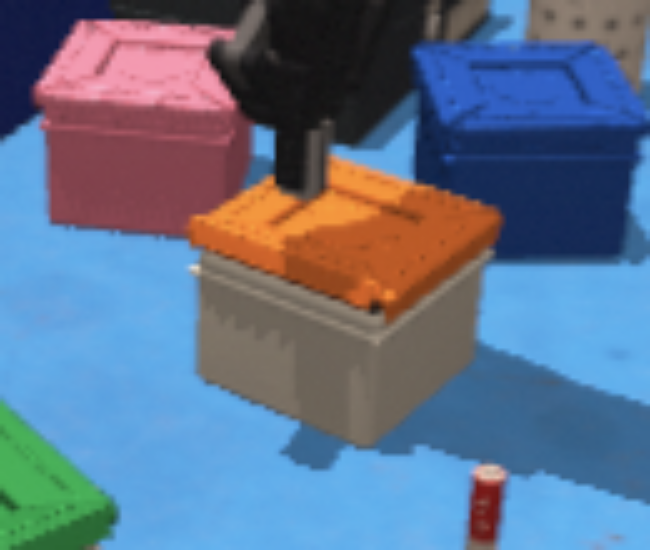

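The tub has not moved and the finger is above the left rim, near (305,195). Now I press the left.

```bash
python3 -m pendant '[{"dx":0.01,"dy":0.003,"dz":0.0005,"twist":0},{"dx":0.01,"dy":0,"dz":0,"twist":0},{"dx":0.003,"dy":0,"dz":0,"twist":0},{"dx":0.003,"dy":0,"dz":0,"twist":0},{"dx":0.003,"dy":0,"dz":0,"twist":0},{"dx":0.003,"dy":0,"dz":0,"twist":0},{"dx":0.003,"dy":0,"dz":0,"twist":0},{"dx":0.001,"dy":0,"dz":0,"twist":0},{"dx":0.001,"dy":0,"dz":0,"twist":0},{"dx":0,"dy":0,"dz":0,"twist":0}]'; python3 st.py;  python3 -m pendant '[{"dx":0.001,"dy":0,"dz":0,"twist":0},{"dx":0.001,"dy":0,"dz":0,"twist":0},{"dx":0,"dy":0,"dz":0,"twist":0}]'
```

```text
clock: 11.1
tool_pos: [0.5188, -0.0563, 0.1018]
tool_rot: [1.314, 1.14, -1.311]
contact_force: [-0.2, 3.5, 4.5]
finger_gap: -0.0
t 11.1 pos [ 0.5188 -0.0563  0.1018] F [-0.2  3.5  4.5] gap -0.0 tooly yaw -8.1 down [ 0.001  0.002 -1.   ]
front [-0.0495  0.0505] (dy,dz)
right [-0.0007  0.0997] (dy,dz)
back [0.0485 0.0509] (dy,dz)
left [-0.0004  0.0017] (dy,dz)
clock: 11.4
tool_pos: [0.5188, -0.0562, 0.1009]
tool_rot: [1.315, 1.14, -1.311]
contact_force: [-4.0, 4.0, 16.0]
finger_gap: 0.0002
```

```bash
python3 -m pendant '[{"dx":0.001,"dy":0,"dz":0,"twist":0},{"dx":0.001,"dy":0,"dz":0,"twist":0},{"dx":0,"dy":0,"dz":0,"twist":0}]';  python3 -m pendant '[{"dx":-0.01,"dy":0,"dz":0,"twist":0},{"dx":-0.02,"dy":0,"dz":0,"twist":0},{"dx":-0.03,"dy":0,"dz":0,"twist":0},{"dx":-0.04,"dy":0,"dz":0,"twist":0},{"dx":0,"dy":0,"dz":0.036,"twist":0},{"dx":0,"dy":0,"dz":0.036,"twist":0},{"dx":0,"dy":0,"dz":0.036,"twist":0},{"dx":0,"dy":0,"dz":0.036,"twist":0},{"dx":0,"dy":0,"dz":0.036,"twist":0},{"dx":0,"dy":0,"dz":0.036,"twist":0},{"dx":0,"dy":0,"dz":0.036,"twist":0},{"dx":0,"dy":0,"dz":0.036,"twist":0}]';python3 -m pendant '[{"dx":0,"dy":0,"dz":0.036,"twist":0},{"dx":0,"dy":0,"dz":0.036,"twist":0},{"dx":0,"dy":0,"dz":0.036,"twist":0},{"dx":0,"dy":0,"dz":0,"twist":0},{"dx":0,"dy":0,"dz":0,"twist":0}]'
python3 - <<'E'
from h import *
for n in ("top","side"):
    c=viewer.capture(n); x0,y0=(310,185) if n=="top" else (325,165)
    cv2.imwrite(f"pics/{n}5.png",cv2.resize(c["color"][y0:y0+90,x0:x0+90],None,fx=6,fy=6,interpolation=cv2.INTER_CUBIC)[:,:,::-1])
E
```

```text
clock: 11.7
tool_pos: [0.5189, -0.0562, 0.1007]
tool_rot: [1.316, 1.14, -1.31]
contact_force: [-7.4, 5.7, 33.6]
finger_gap: -0.0002
clock: 12.9
tool_pos: [0.4772, -0.3447, 0.1973]
tool_rot: [1.314, 1.138, -1.313]
contact_force: [0.3, 0.0, -0.6]
finger_gap: 0.0001
clock: 13.4
tool_pos: [0.4614, -0.4509, 0.1969]
tool_rot: [1.315, 1.138, -1.315]
contact_force: [-0.0, 0.4, -0.6]
finger_gap: 0.0
```

View pics/side5.png

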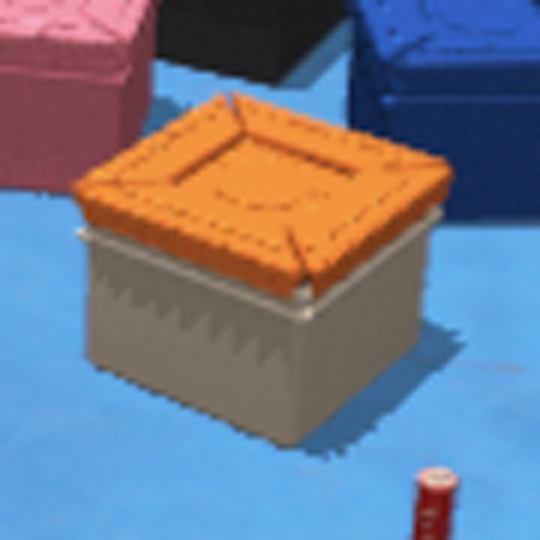

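View pics/top5.png

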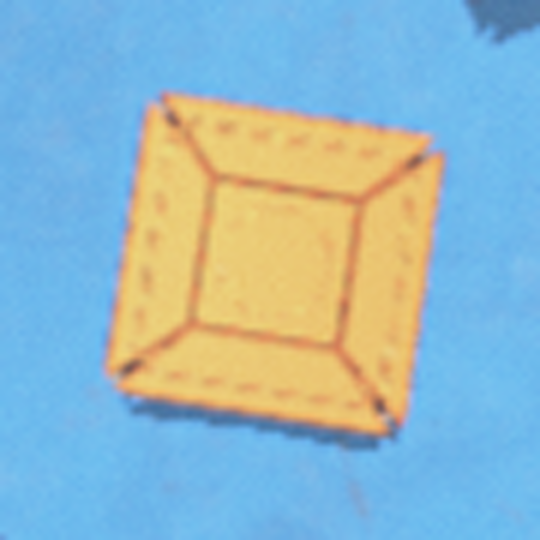

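All four rim sections now have the panel's own shade in the top view, with closed, even mitres from corner (165,95) to corner (395,430). The side view shows a level lid with its skirt down on the body, and the tub in the same place. I hand it in.

```bash
python3 -c "
from rig import robot
print(robot.job_done(), robot.observe()['clock'])"
```

```text
the job is handed in; nothing more can be done
the job is handed in; nothing more can be done
```

The orange tub's lid is pressed down on all four sides, and I handed the job in about 13.5 s into the 42 s allowed. I used the closed fingertips and went round in turn: front, right, back, left.

- **Seating:** each side came to a hard stop at 28–35 N with the fingertips 89.6–89.8 mm up, against 90 mm for a seated rim. The back had the lightest final press, about 28 N. It was pressed about 52.6 mm from the tub's axis, just outside the 48–52 mm band.
- **Last pictures:** all four rims looked flat and as bright as the centre panel. The tub stood where it began, to within about a pixel.
- **Other tubs:** the arm did not touch the green, blue or pink tubs.
- **Check that disagreed:** one early centre estimate, from the colour mask of the whole lid, was about 13 mm off in y. I dropped it because the panel corners and the side view agreed with each other.

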